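# Take the tea box lid off its hinges and stand it in the draining rack

## Task

The green lid of the tea box needs washing. Swing it up by its handle until it stands upright on its hinge pins, lift it straight up off the pins, then lower it, hinge side down, into the wide slot at the back of the draining rack and leave it standing there, roughly centred. Leave the yellow lid of the other box shut.

Things in the scene. Friction and masses are not known exactly. Their poses are not given: they have to be found in the camera images.
- green_handle (a point): Middle of the green lid's dark round handle bar: 12 mm thick, 100 mm clear along the lid's y, 39 mm free gap to the lid's front edge; 89 mm up when shut, 279 when upright. Axes of the lid: x handle to hinge (level, away from the robot, when shut), y along the bar, z out of its top. Pinched along x with about 20 N, the bar turns in the grip: the gripper can stay pointing down.
- green_lid: Lid plate 127 x 190 x 8 mm, 0.3 kg, on a fixed box 85 mm high; falls if let go. Origin: middle of the hinge axis, 190 mm from the bar along +x, same axes; at the start also the middle of the fixed pins (8 mm thick, 60 mm either side along y). Two hooks, 19 mm thick, open to +x, reach 12 mm past the axis, 2 mm play. Once upright (x down, top facing away from the robot), 20 mm of lift frees it.
- rack_slot (a point): Middle of the floor of the fixed rack's wide rear slot, 12 mm above the worktop; x across it (away from the robot), y along, z up. 40 mm wide between wire rails 200 mm long, tops 108 mm above the worktop. Plates 160 mm high stand 85 mm in front. The lid stands on its hooks (bar 202 mm above this point), its y along the slot, either face forward; let go, it leans up to 16 degrees on a rail.
- yellow_handle (a point): Middle of the handle bar of the yellow lid, on a white box of the same shape and size as the tea box. Not to be moved.
Things that resemble listed ones, but are neither listed nor needed, are in the scene too. Leave any pink look-alike of the green_lid alone.

How it is judged:
On the way, in this order (a step that is already met when the one before it is completed fails the run):
1. the green lid stands upright (within about 15 degrees) with its hinge still on the pins (angle between green_lid's own z axis and vertical between 1.3 and 1.84 rad and distance of green_lid from where it was at the start of the episode below 0.012 m), for 0.1 s.
2. the green lid is lifted off the pins, upright (within about 25 degrees), its hinge 20 mm or more above them and less than 40 mm to the side (angle between green_lid's own z axis and vertical between 1.13 and 2.01 rad and height (world z) of green_lid above 0.109 m and distance of green_lid from where it was at the start of the episode below 0.045 m), for 0.04 s.
3. the green lid is lowered into the wide slot, its hinge end within about 25 mm of resting on the slot floor, still held by the fingers (z of green_lid in the frame of rack_slot below 0.037 m and x of green_lid in the frame of rack_slot between -0.02 and 0.02 m and contact force between the fingers and green_lid above 0.3 N), for 0.04 s.
At the end, for the whole second after the job is handed in: Green lid at rest and released, hinge end down in the rack's wide slot (hinge axis under 22 mm above its floor, within 20 mm of its middle across, 35 mm along), handle over 170 mm above the slot floor; yellow lid's handle within 15 mm of its start (z of green_lid in the frame of rack_slot below 0.022 m and x of green_lid in the frame of rack_slot between -0.02 and 0.02 m and y of green_lid in the frame of rack_slot between -0.035 and 0.035 m and z of green_handle in the frame of rack_slot above 0.17 m and linear speed of green_lid below 0.02 m/s and distance of yellow_handle from where it was at the start of the episode below 0.015 m); the robot touches nothing.
It fails at once if the yellow lid is moved or opened by more than 30 mm (distance of yellow_handle from where it was at the start of the episode above 0.03 m).
It also fails if it takes over 53 s, if anything falls off the work surface, if the arm or the gripper's body presses on something with over 40 N, if the wrist force passes 120 N, or if a joint passes its speed limit or range.

## Robot

A 6-joint arm with a two-finger parallel gripper is mounted at the origin on the work surface. World frame = base frame: x ahead of the robot, y to its left, z up, the work surface at z = 0. Lengths are in m, angles in rad, forces in N, time in s.
With the tool pointing down it reaches from about 0.225 to 0.875 m from the base axis. Payload 3.4 kg.
Tool frame: the origin (TCP) lies at the very end of the fingers, on their centre line; the grasp point (between the pads) lies 19 mm behind it; z points along the fingers, y is the direction in which the jaws open and shut (so a half turn about z gives the same grasp; the last joint's range is limited). The gripper opens to 85 mm and grips with 20 to 120 N. Pads are 22 mm wide; open, the fingers measure 114 mm over their backs; the gripper's body (76 mm by 85 mm) begins 54 mm behind the grasp point. The pads swing forward as they close: fully open they stand 13 mm farther back than shut.
Start: joints at [1.024, 0.276, 1.505, -0, 1.361, -0.121], TCP at [0.238, 0.524, 0.206] pointing down, gripper open.
Joint ranges: [-2.89, 2.89], [-0.75, 2.08], [0.22, 2.7], [-1.18, 4.32], [0.11, 2.71], [-2.7, 2.7]. Speed limits (rad/s): [2.57, 2.57, 3.14, 3.14, 3.14, 3.14].

## Interface

Orientations are given as a unit quaternion [w, x, y, z].
In Python, from rig import get_state, get_image, calibration, sign_off gives the robot as it stands. The module is installed in compiled form; this text tells all that it offers.
- The arm moves only by the tool drive_tool, never from a script. Its argument "targets" is one flat list of numbers, 7 for each row, row after row: the turn, a rotation vector about the tool's x, y, z in degrees, then the shift along the tool's x, y, z in mm, then the opening, from 0 (shut) to 1 (fully open). In form: [wx, wy, wz, tx, ty, tz, fingers, wx, wy, wz, tx, ty, tz, fingers, ...]. A call has 1 to 12 rows; each row shifts and turns the commanded pose from where the row before left it, along the tool's axes as they then stand; what a row does not reach is not made up. A row lasts 1/8 s, in which the tool goes at most 62.5 mm and 10.7 degrees, less where a joint would pass 70% of its speed; a pose out of reach is approached as far as the arm can. A call is refused whole if a number of a shift passes 62.5 or a number of a turn 10.7, either way. A call with a gripper value outside its range is refused whole. The fingers move at their own pace and stop on an object; "grip_force" is the grip in N (left out, the last holds). Time passes only in rows, so rows that do not move let the fingers close. It gives the time, the measured TCP pose, the force and the opening at its end, in the units of the state.
- get_state(): the state, without advancing time (a new reading comes with each control period).
- get_image(name): name is "scene" or "top" or "wrist"; returns the picture (384x512x3 uint8, red, green, blue); there is no depth.
- calibration(name): a dict with "mtx" (3x3 intrinsics, pixels), "world_to_cam" (4x4, takes a point from world to camera coordinates); the wrist camera has in their place "hand_eye" (4x4, takes a point from camera to tool coordinates, whose origin is the TCP and whose axes are the flange's). Camera axes: x right, y down, z forward; pixel columns grow to the right and rows downward; lengths in m; the calibration is good to about 2 mm. A picture is of the moment at which its call begins: read the wrist's pose just before it. calibration takes no time and is no camera call.
- sign_off(): hands the job in, once; it reports no verdict.
The state is a dict: "clock": time; "qpos": joint angles; "qd": joint speeds; "effort": joint torques, N m; "position": TCP position; "ee_rot": TCP orientation; "contact_force": force on the tool from outside, world axes, zero at the start; "moment": the same for the moment, N m; "width": finger opening in m.
Only numpy, scipy, OpenCV 4.12 (cv2) and the standard library are available. Lean on these libraries where they do the work, as an engineer would, in place of code of your own. Each camera call takes 0.05 s, during which the arm holds its last target.

## Working session

There is one attempt and no reset: what is moved stays moved. The work goes in short steps, Python scripts to look and compute and a tool call to move; the robot and the scene stay as the last step left them, time stands still between calls to the robot, and variables do not carry over. Pictures are saved under pics/ and viewed, and the job is handed in when it is done.

Besides the shell and the picture viewer there is one more tool, called after "Call:" as name(argument=value, ...) on one line, values as JSON. drive_tool: Moves the arm, as the interface text tells. Its arguments: {"type":"object","properties":{"targets":{"type":"array"},"grip_force":{"type":"number"}},"required":["targets"]}

```bash
mkdir -p pics; ls; python3 - <<'E'
from rig import *
import cv2,numpy as np
np.set_printoptions(precision=4,suppress=True)
print(get_state())
for n in ['scene','top','wrist']:
    im=get_image(n); cv2.imwrite(f'pics/{n}0.png',im[:,:,::-1]); c=calibration(n); print(n,c)
E
```

```text
pics
{'clock': 0.0, 'qpos': array([ 1.024 ,  0.2766,  1.5061, -0.    ,  1.3607, -0.121 ]), 'qd': array([-0.0022, -0.0001,  0.    , -0.0015, -0.0008, -0.002 ]), 'effort': array([ -0.0032, -41.6777, -24.5802,  -0.0006,   0.0111,   0.    ]), 'position': array([0.2372, 0.5232, 0.2046]), 'ee_rot': array([-0.0003,  0.2113,  0.9774, -0.0009]), 'contact_force': array([ 0.2009, -0.1079, -0.4152]), 'moment': array([-0.0214,  0.0775,  0.0149]), 'width': 0.08569847747065137}
scene {'mtx': array([[370.867 ,   0.    , 256.0594],
       [  0.    , 370.867 , 187.9931],
       [  0.    ,   0.    ,   1.    ]]), 'world_to_cam': array([[-0.5603,  0.8283, -0.0017,  0.2751],
       [ 0.7031,  0.4746, -0.5296, -0.3047],
       [-0.4378, -0.2979, -0.8483,  1.1556],
       [ 0.    ,  0.    ,  0.    ,  1.    ]])}
top {'mtx': array([[397.4422,   0.    , 251.7973],
       [  0.    , 397.4422, 190.5511],
       [  0.    ,   0.    ,   1.    ]]), 'world_to_cam': array([[-0.0106, -0.9999,  0.0073, -0.0067],
       [-0.9902,  0.0095, -0.1393,  0.5003],
       [ 0.1393, -0.0087, -0.9902,  1.0084],
       [ 0.    ,  0.    ,  0.    ,  1.    ]])}
wrist {'mtx': array([[344.8349,   0.    , 252.9907],
       [  0.    , 344.8349, 195.4332],
       [  0.    ,   0.    ,   1.    ]]), 'hand_eye': array([[ 0.0014, -0.9507, -0.3101,  0.0792],
       [ 1.    ,  0.0015, -0.0003, -0.    ],
       [ 0.0008, -0.3101,  0.9507, -0.1681],
       [ 0.    ,  0.    ,  0.    ,  1.    ]])}
```

View pics/scene0.png

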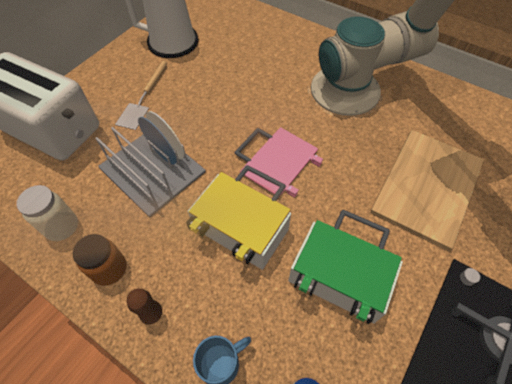

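View pics/top0.png

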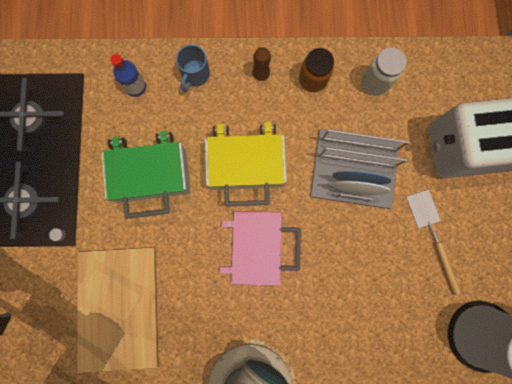

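View pics/wrist0.png

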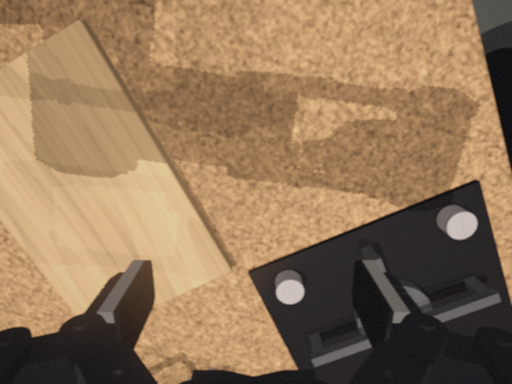

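```bash
python3 - <<'E'
import cv2,numpy as np
t=cv2.imread('pics/top0.png')
cv2.imwrite('pics/tg.png',cv2.resize(t[125:225,90:200],None,fx=6,fy=6,interpolation=cv2.INTER_CUBIC)[:600,:660])
cv2.imwrite('pics/tr.png',cv2.resize(t[115:215,300:420],None,fx=6,fy=6,interpolation=cv2.INTER_CUBIC))
s=cv2.imread('pics/scene0.png')
cv2.imwrite('pics/sg.png',cv2.resize(s[205:325,285:410],None,fx=5,fy=5,interpolation=cv2.INTER_CUBIC))
cv2.imwrite('pics/sr.png',cv2.resize(s[100:220,90:210],None,fx=5,fy=5,interpolation=cv2.INTER_CUBIC))
E
```

```text
(no output)
```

View pics/tg.png

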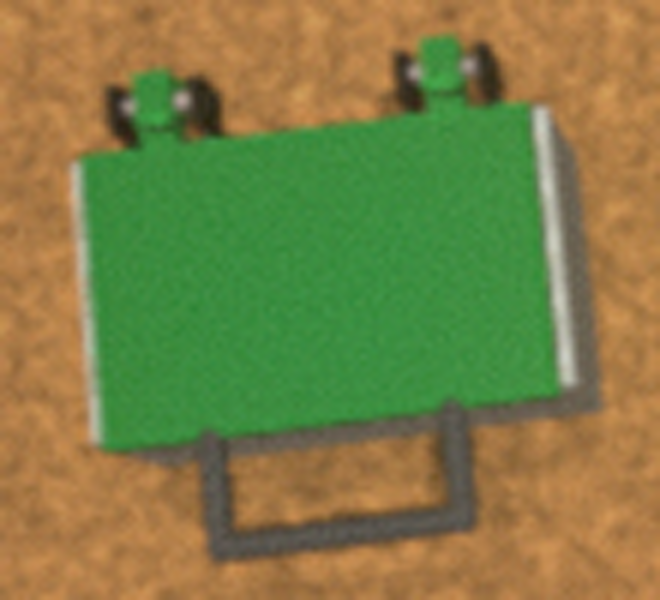

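View pics/tr.png

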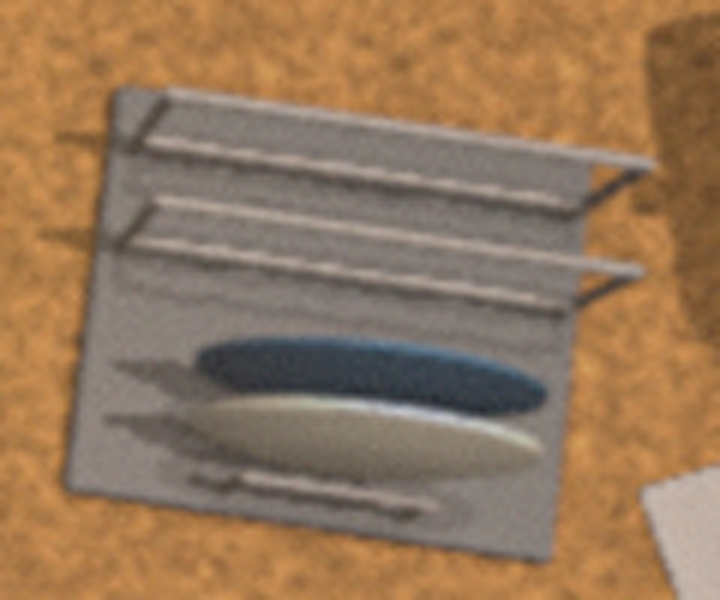

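View pics/sg.png

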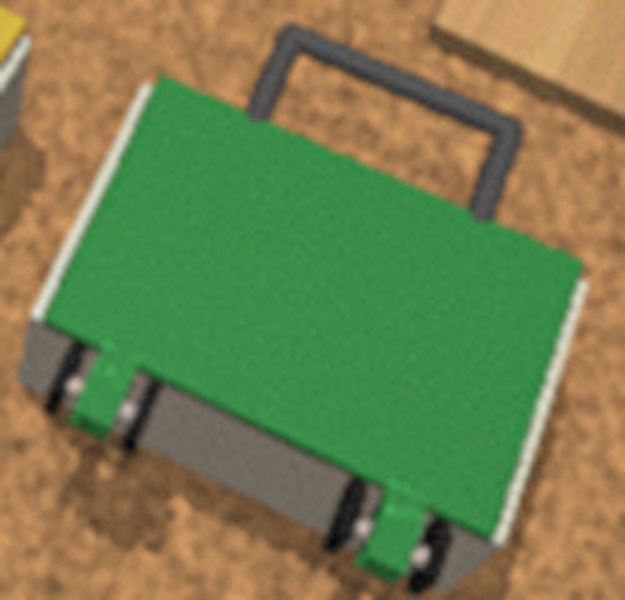

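View pics/sr.png

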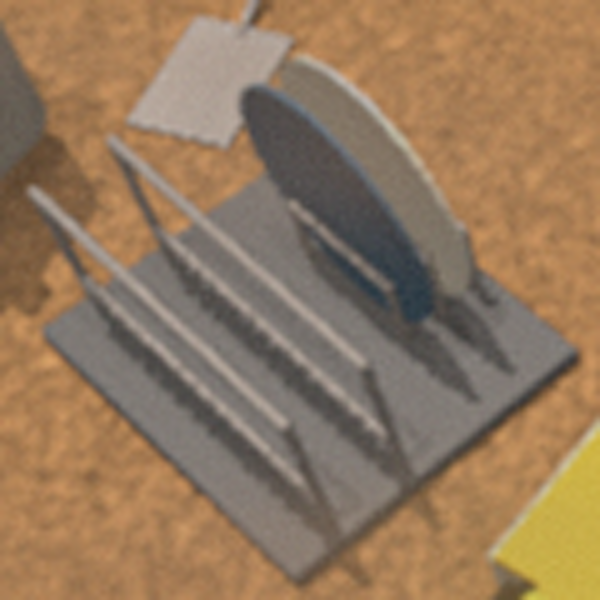

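```bash
cat > h.py <<'E'
from rig import *
import cv2,numpy as np
np.set_printoptions(precision=4,suppress=True)
def ray(n,uv,T=None):
    c=calibration(n);K=c['mtx'];W=c['world_to_cam']
    R=W[:3,:3];o=-R.T@W[:3,3];d=R.T@np.linalg.inv(K)@np.array([uv[0],uv[1],1.]);return o,d
def plane(n,uv,z):
    o,d=ray(n,uv);return o+d*(z-o[2])/d[2]
def tri(uv1,uv2):
    o1,d1=ray('top',uv1);o2,d2=ray('scene',uv2)
    A=np.stack([d1,-d2],1);s=np.linalg.lstsq(A,o2-o1,rcond=None)[0]
    a=o1+d1*s[0];b=o2+d2*s[1];return (a+b)/2,np.linalg.norm(a-b)
cr=lambda f,x0,y0:(lambda u,v:((u+.5)/f-.5+x0,(v+.5)/f-.5+y0))
tg=cr(6,90,125);tr=cr(6,300,115);sg=cr(5,285,205);sr=cr(5,90,100)
E
python3 - <<'E'
from h import *
print('bar corners tri L,R',tri(tg(222,545),sg(515,128)),tri(tg(463,518),sg(292,36)))
a,b=plane('top',tg(222,545),.089),plane('top',tg(463,518),.089)
c,d=plane('scene',sg(515,128),.089),plane('scene',sg(292,36),.089)
print('bar top',a,b,(a+b)/2,np.linalg.norm(a-b),np.degrees(np.arctan2(*(b-a)[:2])))
print('bar scene',c,d,(c+d)/2)
P=[plane('top',tg(*p),.091) for p in [(128,107),(183,100),(415,72),(470,66)]]
print('pins',np.array(P),np.mean(P,0),np.linalg.norm(P[0]+P[1]-P[2]-P[3])/2)
S=[plane('scene',sg(*p),.091) for p in [(420,555),(364,528),(128,412),(74,386)]]
print('pins scene',np.mean(S,0))
C=[plane('top',tg(*p),.093) for p in [(82,160),(533,103),(102,445),(568,395)]]
print('plate',np.array(C),np.linalg.norm(C[0]-C[1]),np.linalg.norm(C[0]-C[2]))
print('rails tri')
for p,q in [((165,95),(293,430)),((650,165),(33,190)),((155,203),(370,367)),((643,272),(113,140))]:
    print(tri(tr(*p),sr(*q)),plane('top',tr(*p),.105),plane('scene',sr(*q),.105))
for n,f in(('base BL',(118,88)),('BR',(590,155)),('FL',(70,488)),('FR',(550,558))): print(n,plane('top',tr(*f),.012))
E
```

```text
bar corners tri L,R (array([0.4324, 0.2982, 0.0954]), np.float64(0.0053833467443089675)) (array([0.4432, 0.1995, 0.0922]), np.float64(0.0024235464506375862))
bar top [0.4338 0.2975 0.089 ] [0.4439 0.199  0.089 ] [0.4388 0.2483 0.089 ] 0.09899952682115964 174.13051198536246
bar scene [0.4272 0.301  0.089 ] [0.4407 0.2003 0.089 ] [0.434  0.2507 0.089 ]
pins [[0.6182 0.3424 0.091 ]
 [0.621  0.3194 0.091 ]
 [0.6323 0.2224 0.091 ]
 [0.6347 0.1993 0.091 ]] [0.6266 0.2709 0.091 ] 0.12085464382534555
pins scene [0.6244 0.2724 0.091 ]
plate [[0.5951 0.36   0.093 ]
 [0.6179 0.1722 0.093 ]
 [0.4751 0.3468 0.093 ]
 [0.494  0.1559 0.093 ]] 0.18913493314466917 0.12072096897061496
rails tri
(array([ 0.6391, -0.1993,  0.1055]), np.float64(0.0044539811987356235)) [ 0.6407 -0.2013  0.105 ] [ 0.638  -0.1975  0.105 ]
(array([ 0.6072, -0.4   ,  0.1082]), np.float64(0.002401052861418722)) [ 0.6089 -0.4024  0.105 ] [ 0.6055 -0.4017  0.105 ]
(array([ 0.5931, -0.1936,  0.1053]), np.float64(0.004337437207731235)) [ 0.5945 -0.1955  0.105 ] [ 0.5921 -0.1916  0.105 ]
(array([ 0.5616, -0.3938,  0.1065]), np.float64(0.004786992332832226)) [ 0.5635 -0.3965  0.105 ] [ 0.56   -0.3925  0.105 ]
base BL [ 0.6717 -0.1991  0.012 ]
BR [ 0.6383 -0.4138  0.012 ]
FL [ 0.4874 -0.1713  0.012 ]
FR [ 0.4539 -0.3845  0.012 ]
```

Call:
drive_tool(targets=[0, 0, 9.8, 0, 0, 0, 1, 0, 0, 9.8, 0, 0, 0, 1, 0, 0, 9.8, 0, 0, 0, 1, 0, 0, 9.8, 0, 0, 0, 1, 0, 0, 9.8, 0, 0, 0, 1, 0, 0, 9.8, 0, 0, 0, 1], grip_force=20)

```text
clock: 0.9
position: [0.2374, 0.5234, 0.2051]
ee_rot: [0.0, 0.666, 0.746, -0.0]
contact_force: [-0.3, 1.0, -0.2]
width: 0.0854
```

Call:
drive_tool(targets=[0, 0, 0, -37, 20.7, 0, 1, 0, 0, 0, -37, 20.7, 0, 1, 0, 0, 0, -37, 20.7, 0, 1, 0, 0, 0, -37, 20.7, 0, 1, 0, 0, 0, -37, 20.7, 0, 0.45, 0, 0, 0, -37, 20.7, 0, 0.45, 0, 0, 0, -37, 20.7, 0, 0.45, 0, 0, 0, -37, 20.7, 0, 0.45, 0, 0, 0, 0, 0, 0, 0.45, 0, 0, 0, 0, 0, 0, 0.45])

```text
clock: 2.15
position: [0.4366, 0.2495, 0.2053]
ee_rot: [-0.001, 0.664, 0.748, -0.0]
contact_force: [0.3, -0.7, -0.6]
width: 0.0383
```

```bash
python3 - <<'E'
from h import *
s=get_state();print(s)
im=get_image('wrist');cv2.imwrite('pics/w1.png',im[:,:,::-1])
from scipy.spatial.transform import Rotation as Ro
q=s['ee_rot'];print(Ro.from_quat(q[[1,2,3,0]]).as_matrix())
E
```

```text
{'clock': 2.15, 'qpos': array([0.3802, 0.1675, 1.6518, 0.0008, 1.3231, 0.2618]), 'qd': array([ 0.0234, -0.0036,  0.002 , -0.0005, -0.0006, -0.0019]), 'effort': array([ -0.737 , -34.5136, -24.3389,  -0.0677,  -0.0228,  -0.0013]), 'position': array([0.4366, 0.2495, 0.2053]), 'ee_rot': array([-0.0005,  0.6641,  0.7476, -0.0002]), 'contact_force': array([ 0.3006, -0.6875, -0.5522]), 'moment': array([ 0.0065, -0.0641, -0.0281]), 'width': 0.03833174747979663}
[[-0.1179  0.993  -0.001 ]
 [ 0.993   0.1179  0.0005]
 [ 0.0006 -0.001  -1.    ]]
```

View pics/w1.png

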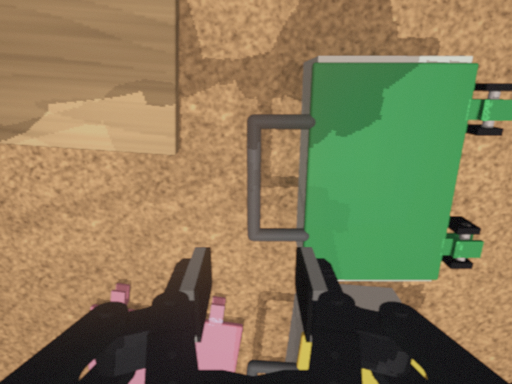

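```bash
cat >> h.py <<'E'
from scipy.spatial.transform import Rotation as Ro
def wplane(s,uv,z):
    c=calibration('wrist');H=c['hand_eye'];R=Ro.from_quat(s['ee_rot'][[1,2,3,0]]).as_matrix()
    d=R@H[:3,:3]@np.linalg.inv(c['mtx'])@np.array([uv[0],uv[1],1.]);o=R@H[:3,3]+s['position'];return o+d*(z-o[2])/d[2]
E
python3 - <<'E'
from h import *
s=get_state()
im=cv2.imread('pics/w1.png');cv2.imwrite('pics/w1c.png',cv2.resize(im[95:265,230:330],None,fx=3.5,fy=3.5,interpolation=cv2.INTER_CUBIC))
a,b=wplane(s,(254.5,121.5),.089),wplane(s,(256,235),.089);print(a,b,(a+b)/2,b-a)
E
```

```text
[0.4318 0.2992 0.089 ] [0.4454 0.1996 0.089 ] [0.4386 0.2494 0.089 ] [ 0.0136 -0.0997  0.    ]
```

View pics/w1c.png

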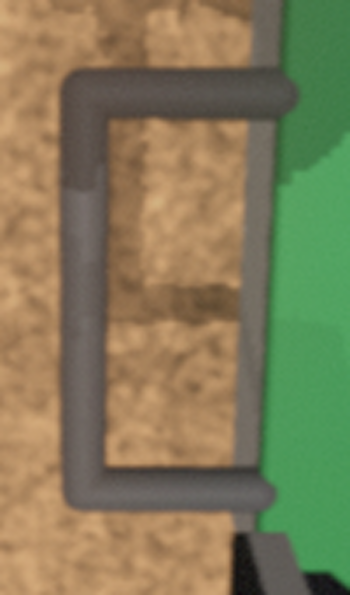

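Call:
drive_tool(targets=[0, 0, 0, 0, 1.5, 27, 0.45, 0, 0, 0, 0, 0, 27, 0.45, 0, 0, 0, 0, 0, 27, 0.45, 0, 0, 0, 0, 0, 27, 0.45, 0, 0, 0, 0, 0, 27, 0.45, 0, 0, 0, 0, 0, 0, 0.45])

```text
clock: 2.95
position: [0.436, 0.2499, 0.0689]
ee_rot: [-0.001, 0.663, 0.748, -0.002]
contact_force: [-0.7, -0.1, -0.2]
width: 0.0381
```

Call:
drive_tool(targets=[0, 0, 0, 0, 0, 0, 0.0, 0, 0, 0, 0, 0, 0, 0.0, 0, 0, 0, 0, 0, 0, 0.0, 0, 0, 0, 0, 0, 0, 0.0], grip_force=20)

```text
clock: 3.45
position: [0.4388, 0.2497, 0.071]
ee_rot: [0.0, 0.664, 0.748, 0.001]
contact_force: [0.2, 0.1, 0.3]
width: -0.0001
```

```bash
python3 - <<'E'
from h import *
s=get_state();print(s['position'],s['width'],s['contact_force'])
im=get_image('wrist');cv2.imwrite('pics/w2.png',im[:,:,::-1])
H=np.array([.6257,.2717,.089]);x=np.array([.993,.118,0])
# current grasp rel to hinge
E
```

```text
[0.4388 0.2497 0.071 ] -8.755916637760894e-05 [0.2069 0.0768 0.3165]
```

View pics/w2.png

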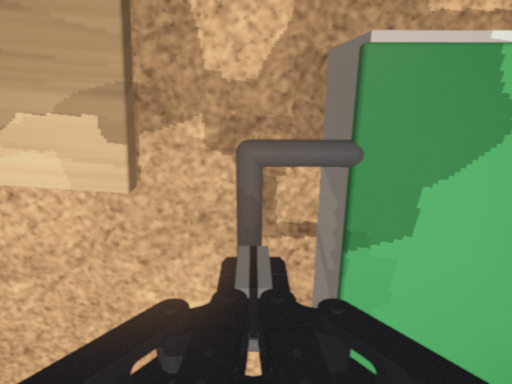

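```bash
python3 - <<'E'
from h import *
c=calibration('wrist');Hi=np.linalg.inv(c['hand_eye'])
for p in [(0,0,0),(0,0,-.019),(0,0,-.04),(.05,0,0),(.05,0,-.019)]:
    q=Hi@np.array([*p,1]);u=c['mtx']@q[:3];print(p,u[:2]/u[2],q[2],12e-3*344.8/q[2])
s=get_state()
class S(dict):pass
s1=dict(position=np.array([.4366,.2495,.2053]),ee_rot=np.array([-.0005,.6641,.7476,-.0002]))
for z in(.06,.07,.08,.089,.1): print(z,wplane(s1,(254.5,121.5),z),wplane(s,(247.5,153),z))
E
```

```text
(0, 0, 0) [252.4075 238.7716] 0.18437945406370612 22.440678225299393
(0, 0, -0.019) [252.3431 255.7102] 0.16631868002880973 24.877542313847638
(0, 0, -0.04) [252.2534 279.2955] 0.14635677188497687 28.270642667985175
(0.05, 0, 0) [252.4924 145.6936] 0.16885349852233006 24.50408215529406
(0.05, 0, -0.019) [252.4316 153.228 ] 0.15079272448743367 27.438989606854722
0.06 [0.4326 0.2958 0.06  ] [0.4309 0.2932 0.06  ]
0.07 [0.4324 0.2969 0.07  ] [0.4308 0.2952 0.07  ]
0.08 [0.4323 0.2979 0.08  ] [0.4307 0.2972 0.08  ]
0.089 [0.4321 0.2988 0.089 ] [0.4306 0.2989 0.089 ]
0.1 [0.4319 0.3    0.1   ] [0.4306 0.3011 0.1   ]
```

The fingers closed on nothing. In w2, the shut pads end at row 246, while the stated TCP should project to row 239 or less for their near edge. So the real fingertips look about 28 mm behind the reported TCP, which puts them just above the bar. I'll reopen, go down about 28 mm and check.

Call:
drive_tool(targets=[0, 0, 0, 0, 0, -5, 0.45, 0, 0, 0, 0, 0, 0, 0.45, 0, 0, 0, 0, 0, 0, 0.45, 0, 0, 0, 0, 0, 0, 0.45, 0, 0, 0, 0, 0, 11, 0.45, 0, 0, 0, 0, 0, 11, 0.45, 0, 0, 0, 0, 0, 11, 0.45, 0, 0, 0, 0, 0, 0, 0.45])

```text
clock: 4.5
position: [0.4375, 0.2491, 0.0411]
ee_rot: [-0.001, 0.664, 0.748, -0.001]
contact_force: [-0.8, -0.9, 0.1]
width: 0.0382
```

```bash
python3 - <<'E'
from h import *
s=get_state();print(s['position'],s['width'],s['contact_force'])
im=get_image('wrist');cv2.imwrite('pics/w3.png',im[:,:,::-1])
im=get_image('scene');cv2.imwrite('pics/s3.png',cv2.resize(im[180:330,260:420,::-1],None,fx=4,fy=4))
E
```

```text
[0.4375 0.2491 0.0411] 0.0382252490126433 [-0.8123 -0.9481  0.1436]
```

View pics/w3.png

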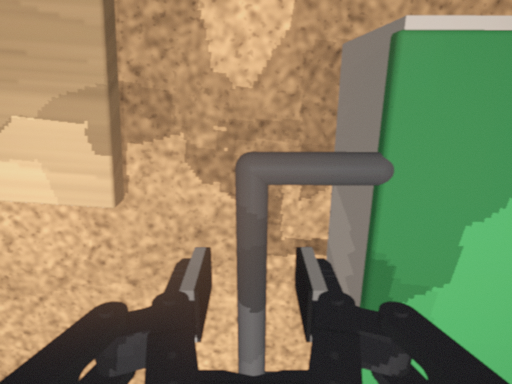

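View pics/s3.png

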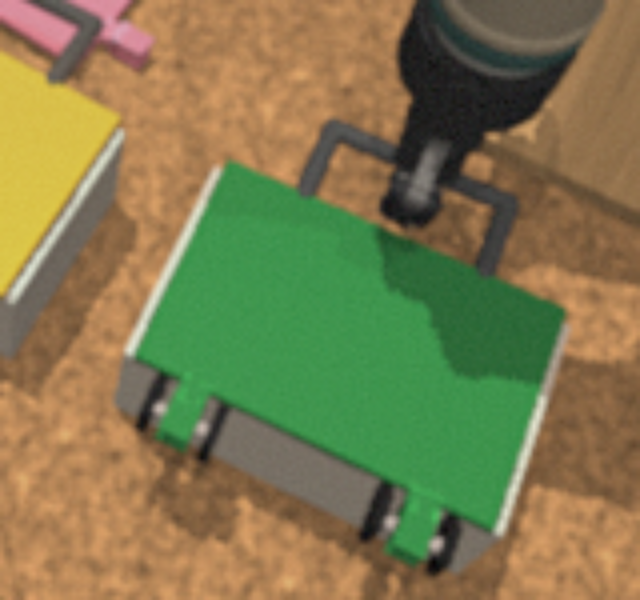

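Call:
drive_tool(targets=[0, 0, 0, 0, 0, 0, 0.0, 0, 0, 0, 0, 0, 0, 0.0, 0, 0, 0, 0, 0, 0, 0.0, 0, 0, 0, 0, 0, 0, 0.0], grip_force=20)

```text
clock: 5.1
position: [0.4384, 0.2496, 0.0428]
ee_rot: [-0.0, 0.664, 0.748, 0.0]
contact_force: [-1.4, 0.0, 3.6]
width: 0.0111
```

```bash
python3 - <<'E'
from h import *
s=get_state();print(s['position'],s['width'],s['contact_force'])
im=get_image('wrist');cv2.imwrite('pics/w4.png',im[:,:,::-1])
E
```

```text
[0.4384 0.2496 0.0428] 0.011123538105876659 [-1.3567  0.0453  3.5545]
```

View pics/w4.png

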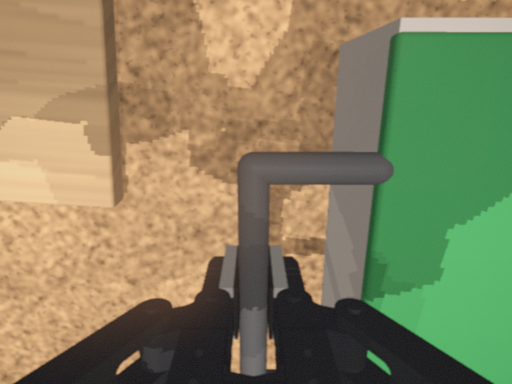

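Call:
drive_tool(targets=[0, 0, 0, 0, 1.0, -19.9, 0, 0, 0, 0, 0, 3.1, -19.6, 0, 0, 0, 0, 0, 5.1, -19.2, 0, 0, 0, 0, 0, 7.1, -18.6, 0])

```text
clock: 5.65
position: [0.4539, 0.2512, 0.1197]
ee_rot: [-0.001, 0.664, 0.748, -0.001]
contact_force: [-0.4, 0.1, -2.7]
width: 0.011
```

```bash
python3 - <<'E'
from h import *
s=get_state();print(s['position'],s['width'],s['contact_force'],s['moment'])
im=get_image('scene');cv2.imwrite('pics/s5.png',im[:,:,::-1])
E
```

```text
[0.4539 0.2512 0.1197] 0.01095932866936425 [-0.4193  0.1227 -2.6989] [-0.0047  0.1268 -0.0129]
```

View pics/s5.png

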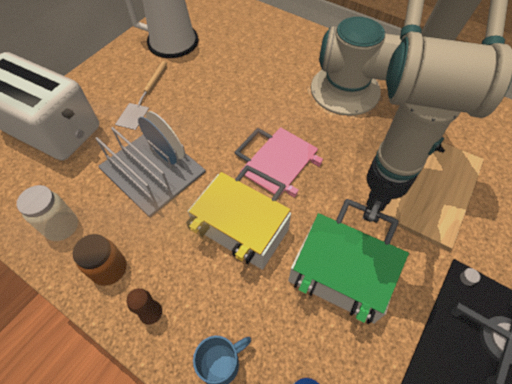

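The lid is rising with the gripper: the handle is gripped near (372,213) and the hinge is still on its pins. Continuing the swing.

Call:
drive_tool(targets=[0, 0, 0, 0, 9.0, -17.7, 0, 0, 0, 0, 0, 10.8, -16.7, 0, 0, 0, 0, 0, 12.5, -15.5, 0, 0, 0, 0, 0, 14.1, -14.1, 0, 0, 0, 0, 0, 15.5, -12.5, 0])

```text
clock: 6.32
position: [0.5119, 0.2582, 0.1966]
ee_rot: [-0.003, 0.664, 0.748, -0.003]
contact_force: [-6.7, -1.1, 6.4]
width: 0.0113
```

Call:
drive_tool(targets=[0, 0, 0, 0, 16.7, -10.8, 0, 0, 0, 0, 0, 17.7, -9.0, 0, 0, 0, 0, 0, 18.6, -7.1, 0, 0, 0, 0, 0, 19.2, -5.1, 0])

```text
clock: 6.82
position: [0.588, 0.2672, 0.2289]
ee_rot: [0.0, 0.664, 0.748, -0.0]
contact_force: [-1.0, 0.1, -1.1]
width: 0.011
```

```bash
python3 - <<'E'
from h import *
s=get_state();print(s['position'],s['width'],s['contact_force'],s['moment'])
im=get_image('scene');cv2.imwrite('pics/s6.png',cv2.resize(im[100:330,230:480,::-1],None,fx=2.5,fy=2.5))
E
```

```text
[0.588  0.2672 0.2289] 0.010963124105976229 [-1.0222  0.0942 -1.0824] [-0.07    0.243  -0.0008]
```

View pics/s6.png

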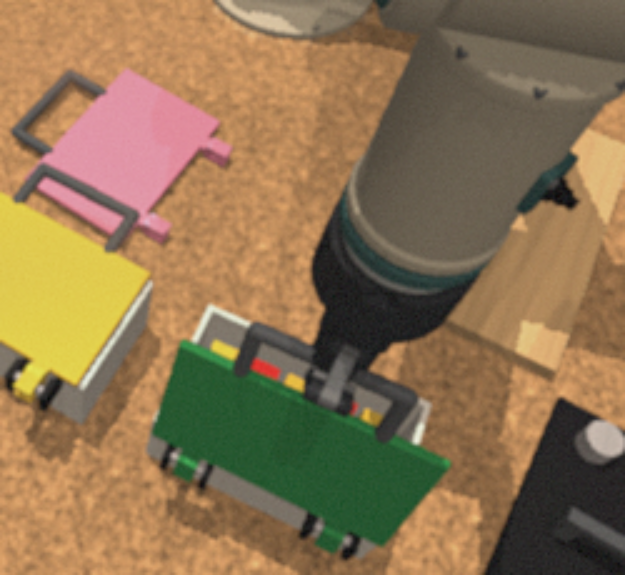

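Call:
drive_tool(targets=[0, 0, 0, 0, 13, -2.5, 0, 0, 0, 0, 0, 13, -1.3, 0, 0, 0, 0, 0, 12.5, -0.3, 0, 0, 0, 0, 0, 0, 0, 0, 0, 0, 0, 0, 0, 0, 0])

```text
clock: 7.5
position: [0.626, 0.2719, 0.2319]
ee_rot: [-0.0, 0.664, 0.748, -0.0]
contact_force: [-0.6, -0.5, -1.3]
width: 0.0112
```

```bash
python3 - <<'E'
from h import *
s=get_state();print(s['position'],s['width'],s['contact_force'],s['moment'])
im=get_image('scene');cv2.imwrite('pics/s7.png',cv2.resize(im[100:330,230:480,::-1],None,fx=2.5,fy=2.5))
E
```

```text
[0.626  0.2719 0.2319] 0.011248436707267844 [-0.5772 -0.5332 -1.2904] [-0.079   0.0314 -0.0187]
```

View pics/s7.png

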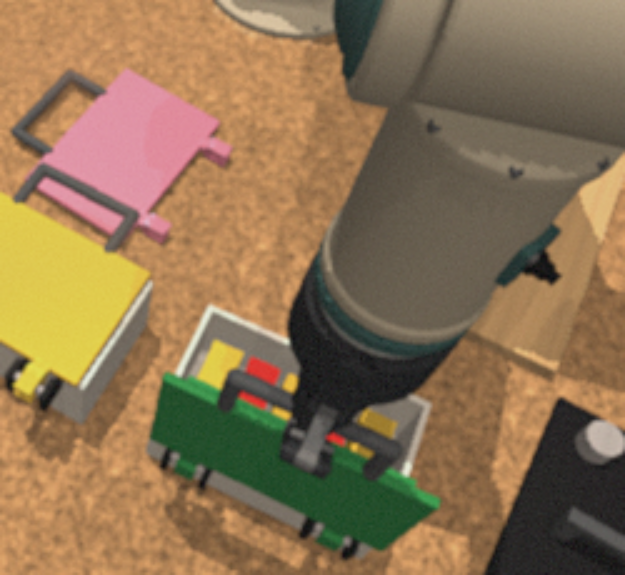

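Call:
drive_tool(targets=[0, 0, 0, 0, 0, -6, 0, 0, 0, 0, 0, 0, -6, 0, 0, 0, 0, 0, 0, -6, 0, 0, 0, 0, 0, 0, -6, 0, 0, 0, 0, 0, 0, -6, 0, 0, 0, 0, 0, 0, -6, 0, 0, 0, 0, 0, 0, 0, 0], grip_force=40)

```text
clock: 8.43
position: [0.6264, 0.272, 0.2692]
ee_rot: [0.0, 0.664, 0.748, 0.001]
contact_force: [-0.4, -0.5, -4.1]
width: 0.0104
```

```bash
python3 - <<'E'
from h import *
s=get_state();print(s['position'],s['width'],s['contact_force'],s['moment'])
im=get_image('scene');cv2.imwrite('pics/s8.png',cv2.resize(im[100:330,230:480,::-1],None,fx=2.5,fy=2.5))
E
```

```text
[0.6264 0.272  0.2692] 0.010357316086897661 [-0.4487 -0.463  -4.053 ] [ 0.0018 -0.0473  0.0148]
```

View pics/s8.png

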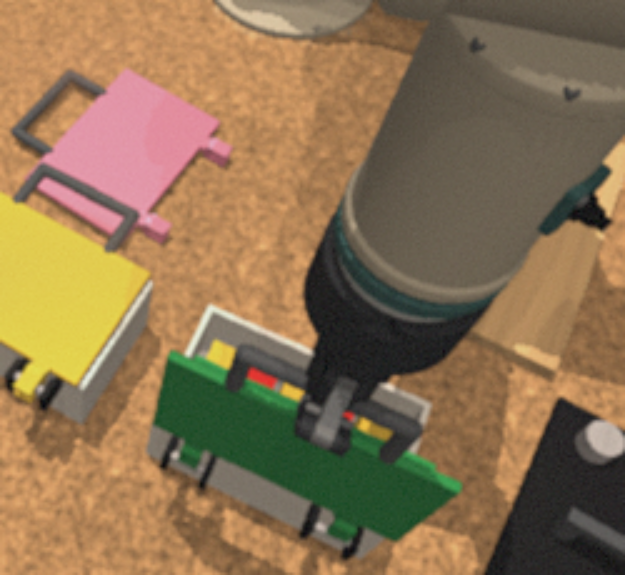

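Call:
drive_tool(targets=[0, 0, 0, 0, 0, -10, 0, 0, 0, 0, 0, 0, -18, 0, 0, 0, 0, 0, 0, -18, 0, 0, 0, 0, 0, 0, -10, 0, 0, 0, 0, -10, -1.7, 0, 0, 0, 0, 0, -20, -3.3, 0, 0, 0, 0, 0, -30, -5, 0, 0, 0, 0, 0, -30, -5, 0, 0, 0, 0, 0, -30, -5, 0, 0, 0, 0, 0, -30, -5, 0, 0])

```text
clock: 9.72
position: [0.6181, 0.1173, 0.3236]
ee_rot: [-0.0, 0.664, 0.747, -0.001]
contact_force: [-1.1, -0.9, -3.3]
width: 0.0108
```

Call:
drive_tool(targets=[0, 0, 0, -30, -5, 0, 0, 0, 0, 0, -30, -5, 0, 0, 0, 0, 0, -30, -5, 0, 0, 0, 0, 0, -30, -5, 0, 0, 0, 0, 0, -30, -5, 0, 0, 0, 0, 0, -30, -5, 0, 0, 0, 0, 0, -30, -5, 0, 0, 0, 0, 0, -30, -5, 0, 0, 0, 0, 0, -30, -5, 0, 0, 0, 0, 0, -30, -5, 0, 0])

```text
clock: 10.98
position: [0.6032, -0.1859, 0.3235]
ee_rot: [-0.001, 0.664, 0.747, -0.001]
contact_force: [0.2, 0.4, -4.0]
width: 0.0106
```

Call:
drive_tool(targets=[0, 0, 0, -30, -5, 0, 0, 0, 0, 0, -30, -5, 0, 0, 0, 0, 0, -25, -4.1, 0, 0, 0, 0, 0, -15, -2.5, 0, 0, 0, 0, 0, -12, -2, 0, 0, 0, 0, 3.9, 0, 0, 0, 0, 0, 0, 4, 0, 0, 0, 0, 0, 0, 4, 0, 0, 0, 0, 0, 0, 3.9, 0, 0, 0, 0, 0, 0, 0, 0, 0, 0, 0])

```text
clock: 12.22
position: [0.5998, -0.2967, 0.3245]
ee_rot: [-0.0, 0.76, 0.65, 0.0]
contact_force: [-0.9, 0.3, -3.4]
width: 0.0105
```

```bash
python3 - <<'E'
from h import *
s=get_state();print(s['clock'],s['position'],s['width'],s['contact_force'],s['moment'],s['ee_rot'])
for n in ('scene','top','wrist'):
    im=get_image(n);cv2.imwrite(f'pics/{n}9.png',im[:,:,::-1])
print(Ro.from_quat(s['ee_rot'][[1,2,3,0]]).as_matrix())
E
```

```text
12.225 [ 0.5998 -0.2967  0.3245] 0.010534313111063275 [-0.9206  0.2714 -3.4028] [0.0099 0.0429 0.0091] [-0.0001  0.7598  0.6501  0.0002]
[[ 0.1547  0.988   0.0001]
 [ 0.988  -0.1547  0.0004]
 [ 0.0004  0.     -1.    ]]
```

View pics/scene9.png

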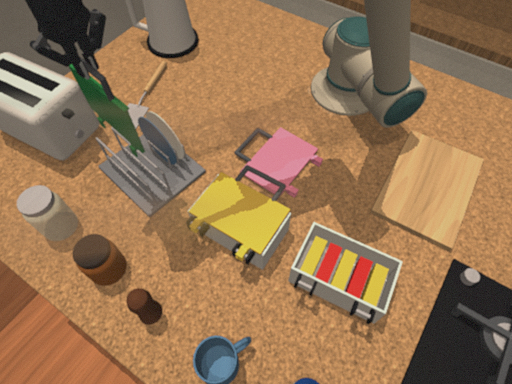

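View pics/top9.png

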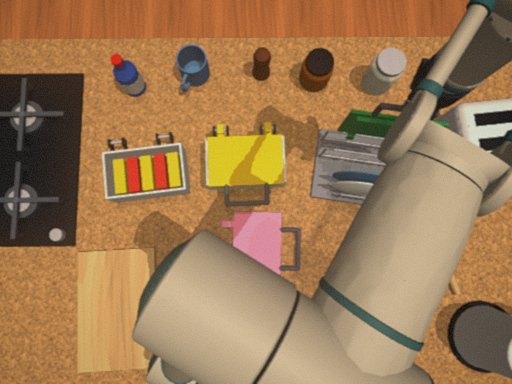

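View pics/wrist9.png

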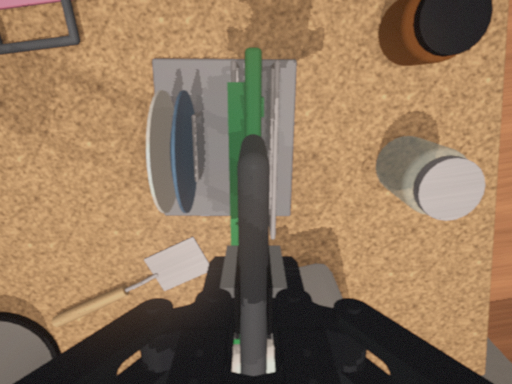

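```bash
python3 - <<'E'
import cv2
im=cv2.imread('pics/wrist9.png');cv2.imwrite('pics/w9c.png',cv2.resize(im[40:260,200:310],None,fx=2.7,fy=2.7,interpolation=cv2.INTER_CUBIC))
im=cv2.imread('pics/scene9.png');cv2.imwrite('pics/s9c.png',cv2.resize(im[20:220,50:220],None,fx=3,fy=3,interpolation=cv2.INTER_CUBIC))
E
```

```text
(no output)
```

View pics/w9c.png

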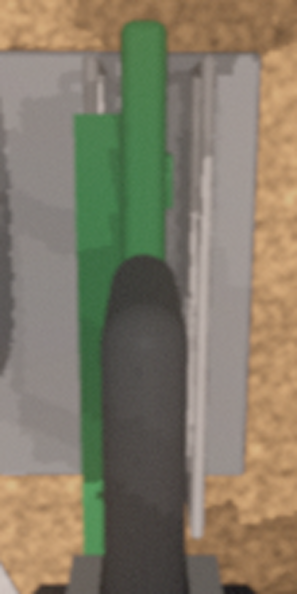

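View pics/s9c.png

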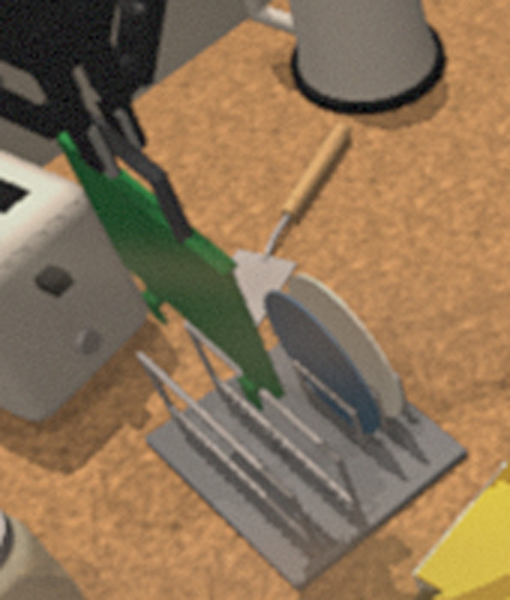

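```bash
python3 - <<'E'
from h import *
s=dict(position=np.array([.6000,-.2970,.3240]),ee_rot=np.array([0,.7598,.6501,0]))
R=Ro.from_quat(s['ee_rot'][[1,2,3,0]]).as_matrix()
cs=calibration('scene');cw=calibration('wrist')
def proj(pt):
    pt=np.array(pt,float);pw=R@pt+s['position']
    q=cs['mtx']@(cs['world_to_cam'][:3,:3]@pw+cs['world_to_cam'][:3,3])
    w=np.linalg.inv(cw['hand_eye'])@np.array([*pt,1]);v=cw['mtx']@w[:3];return q[:2]/q[2],v[:2]/v[2]
b=-.047
for n,tx,dz in [('barL',.05,0),('barR',-.05,0),('topL',.095,.045),('topR',-.095,.045),('botL',.095,.172),('botR',-.095,.172),('hookL',.06,.202),('hookR',-.06,.202)]:
    print(n,*proj((tx,0,b+dz)))
obs={'topL':(70,65),'topR':(129,108.3),'botR':(143.3,151.7)}
print(obs)
E
```

```text
barL [101.0504  78.5814] [252.1378 168.5032]
barR [69.623  53.0845] [252.0071 385.0326]
topL [124.3622 109.7105] [252.4132  45.6729]
topR [66.8801 61.9387] [252.1546 381.132 ]
botL [142.6962 152.5978] [252.6319  62.0461]
botR [ 91.0363 107.4191] [252.4284 272.884 ]
hookL [136.3794 152.2836] [252.6174 105.207 ]
hookR [104.5562 124.1896] [252.4968 227.0698]
{'topL': (70, 65), 'topR': (129, 108.3), 'botR': (143.3, 151.7)}
```

```bash
python3 - <<'E'
from h import *
s=dict(position=np.array([.6000,-.2970,.3240]),ee_rot=np.array([0,.7598,.6501,0]))
R=Ro.from_quat(s['ee_rot'][[1,2,3,0]]).as_matrix()
f=cr(2.7,200,40)
for n,p in [('rear end',f(197,535)),('rear far',f(209,62)),('rear mid',f(206,170)),('front far',f(100,105)),('front far2',f(89,58))]:
    for z in (.105,): 
        w=wplane(s,p,z);print(n,w,R.T@(w-s['position']))
E
```

```text
rear end [ 0.6087 -0.4015  0.105 ] [-0.1019  0.0248  0.219 ]
rear far [ 0.6407 -0.2027  0.105 ] [0.0995 0.0256 0.219 ]
rear mid [ 0.6341 -0.2427  0.105 ] [0.0589 0.0253 0.219 ]
front far [ 0.5962 -0.2118  0.105 ] [ 0.0836 -0.017   0.219 ]
front far2 [ 0.5948 -0.1941  0.105 ] [ 0.1009 -0.021   0.219 ]
```

Call:
drive_tool(targets=[0, 0, 0, -1, 2, 8, 0, 0, 0, 0, 0, 0, 15, 0, 0, 0, 0, 0, 0, 15, 0, 0, 0, 0, 0, 0, 15, 0, 0, 0, 0, 0, 0, 15, 0, 0, 0, 0, 0, 0, 8, 0, 0, 0, 0, 0, 0, 0, 0])

```text
clock: 13.25
position: [0.6012, -0.2983, 0.2475]
ee_rot: [-0.001, 0.76, 0.649, -0.0]
contact_force: [0.2, 0.2, -3.7]
width: 0.0104
```

```bash
python3 - <<'E'
from h import *
s=get_state();print(s['clock'],s['position'],s['width'],s['contact_force'],s['moment'])
im=get_image('scene');cv2.imwrite('pics/s10c.png',cv2.resize(im[20:220,50:220,::-1],None,fx=3,fy=3,interpolation=cv2.INTER_CUBIC))
im=get_image('wrist');cv2.imwrite('pics/w10c.png',cv2.resize(im[40:260,170:340,::-1],None,fx=2.7,fy=2.7,interpolation=cv2.INTER_CUBIC))
E
```

```text
13.25 [ 0.6012 -0.2983  0.2475] 0.010420915254862426 [ 0.1718  0.1965 -3.6545] [ 0.0132  0.0082 -0.0027]
```

View pics/s10c.png

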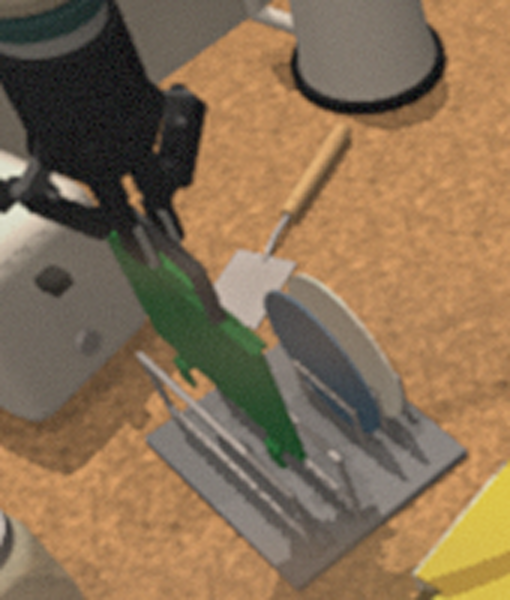

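View pics/w10c.png

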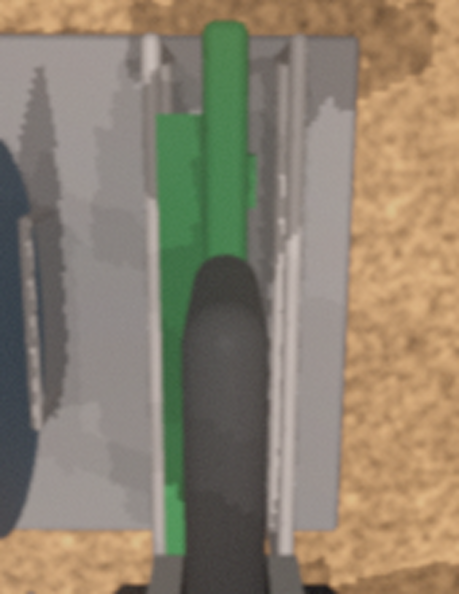

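Call:
drive_tool(targets=[0, 0, 0, 0, 0, 8, 0, 0, 0, 0, 0, 0, 12, 0, 0, 0, 0, 0, 0, 12, 0, 0, 0, 0, 0, 0, 12, 0, 0, 0, 0, 0, 0, 12, 0, 0, 0, 0, 0, 0, 8, 0, 0, 0, 0, 0, 0, 4, 0, 0, 0, 0, 0, 0, 0, 0])

```text
clock: 14.35
position: [0.6015, -0.2985, 0.1802]
ee_rot: [-0.0, 0.76, 0.649, 0.0]
contact_force: [0.1, -0.5, -3.3]
width: 0.0104
```

Call:
drive_tool(targets=[0, 0, 0, 0, 0, 3, 0, 0, 0, 0, 0, 0, 3, 0, 0, 0, 0, 0, 0, 0, 0])

```text
clock: 14.72
position: [0.6014, -0.2984, 0.1742]
ee_rot: [-0.0, 0.76, 0.649, -0.0]
contact_force: [-0.2, -0.0, -3.7]
width: 0.0104
```

Call:
drive_tool(targets=[0, 0, 0, 0, 0, 3, 0, 0, 0, 0, 0, 0, 2, 0, 0, 0, 0, 0, 0, 0, 0])

```text
clock: 15.1
position: [0.6015, -0.2984, 0.1692]
ee_rot: [-0.0, 0.76, 0.649, 0.0]
contact_force: [0.1, -0.3, -3.1]
width: 0.0104
```

Call:
drive_tool(targets=[0, 0, 0, 0, 0, 2, 0, 0, 0, 0, 0, 0, 0, 0])

```text
clock: 15.35
position: [0.6023, -0.2987, 0.1689]
ee_rot: [0.001, 0.76, 0.649, 0.001]
contact_force: [-0.5, 1.9, 2.8]
width: 0.0103
```

```bash
python3 - <<'E'
from h import *
s=get_state();print(s['clock'],s['position'],s['width'],s['contact_force'],s['moment'])
im=get_image('scene');cv2.imwrite('pics/s11c.png',cv2.resize(im[20:220,50:220,::-1],None,fx=3,fy=3,interpolation=cv2.INTER_CUBIC))
E
```

```text
15.35 [ 0.6023 -0.2987  0.1689] 0.01033198861007779 [-0.462   1.8604  2.8091] [ 0.1603 -0.005  -0.008 ]
```

View pics/s11c.png

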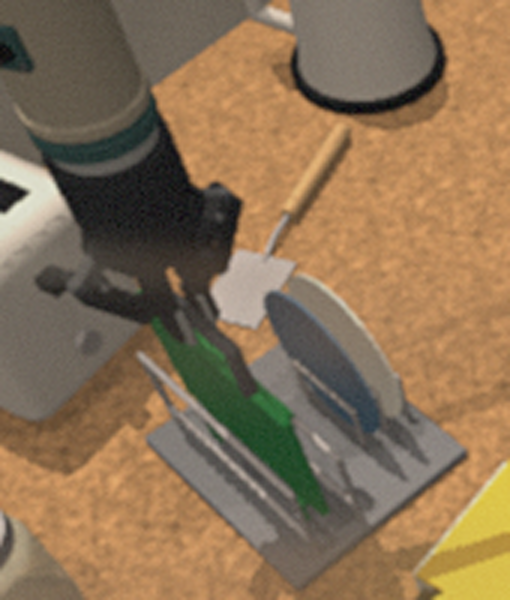

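Call:
drive_tool(targets=[0, 0, 0, 0, 0, -1, 0, 0, 0, 0, 0, 0, 0, 0, 0, 0, 0, 0, 5, 0, 0, 0, 0, 0, 0, 5, 0.3, 0, 0, 0, 0, 0, 5, 0.5, 0, 0, 0, 0, 0, 5, 0.5, 0, 0, 0, 0, 0, 4, 0.5, 0, 0, 0, 0, 0, 0, 0, 0], grip_force=20)

```text
clock: 16.4
position: [0.6265, -0.3027, 0.1678]
ee_rot: [0.001, 0.76, 0.65, 0.001]
contact_force: [0.9, 1.3, 7.8]
width: 0.0105
```

```bash
python3 - <<'E'
from h import *
s=get_state();print(s['clock'],s['position'],s['width'],s['contact_force'],s['moment'])
im=get_image('scene');cv2.imwrite('pics/s12c.png',cv2.resize(im[20:220,50:220,::-1],None,fx=3,fy=3,interpolation=cv2.INTER_CUBIC))
im=get_image('wrist');cv2.imwrite('pics/w12c.png',cv2.resize(im[40:260,170:340,::-1],None,fx=2.7,fy=2.7,interpolation=cv2.INTER_CUBIC))
E
```

```text
16.4 [ 0.6265 -0.3027  0.1678] 0.010512227732107205 [0.927  1.2563 7.8035] [0.1721 0.1377 0.0268]
```

View pics/s12c.png

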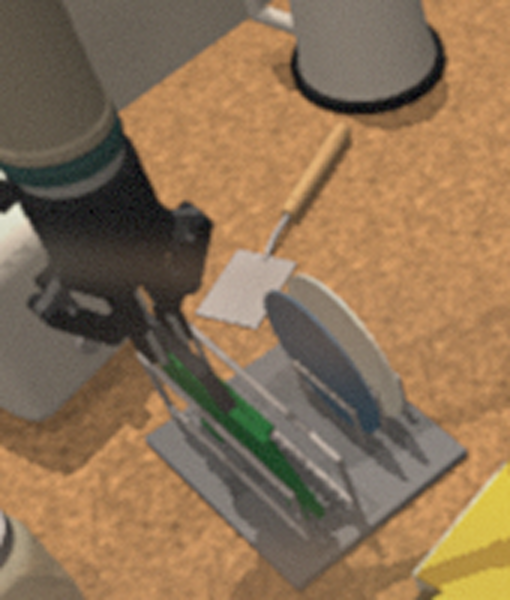

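View pics/w12c.png

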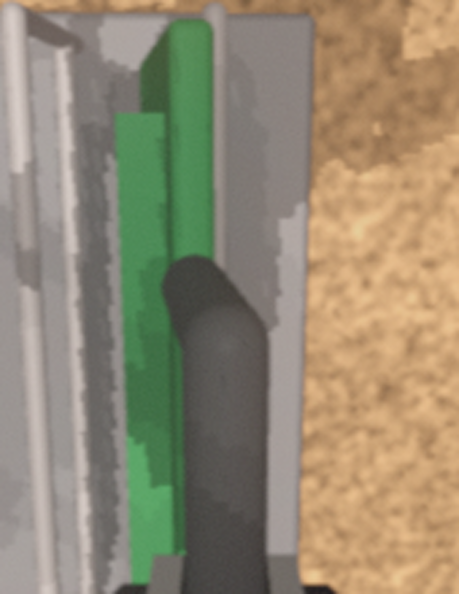

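Call:
drive_tool(targets=[0, 0, 0, 0, 4, 0, 0, 0, 0, 0, 0, 3, 0.5, 0, 0, 0, 0, 0, 0, 0, 0])

```text
clock: 16.88
position: [0.6333, -0.3037, 0.1669]
ee_rot: [0.001, 0.76, 0.65, 0.0]
contact_force: [0.6, -0.0, 5.1]
width: 0.0107
```

Call:
drive_tool(targets=[0, 0, 0, 0, 0, 0, 0.25, 0, 0, 0, 0, 0, 0, 0.35, 0, 0, 0, 0, 0, 0, 0.5, 0, 0, 0, 0, 0, 0, 0.5, 0, 0, 0, 0, 0, 0, 0.5])

```text
clock: 17.5
position: [0.6321, -0.3033, 0.166]
ee_rot: [-0.0, 0.76, 0.649, -0.0]
contact_force: [0.0, -0.1, -0.4]
width: 0.0427
```

```bash
python3 - <<'E'
from h import *
s=get_state();print(s['clock'],s['position'],s['width'],s['contact_force'],s['moment'])
im=get_image('scene');cv2.imwrite('pics/s13c.png',cv2.resize(im[20:220,50:220,::-1],None,fx=3,fy=3,interpolation=cv2.INTER_CUBIC))
im=get_image('wrist');cv2.imwrite('pics/w13.png',im[:,:,::-1])
E
```

```text
17.5 [ 0.6321 -0.3033  0.166 ] 0.04265557229120719 [ 0.024  -0.0747 -0.3734] [ 0.0261 -0.052  -0.0302]
```

View pics/s13c.png

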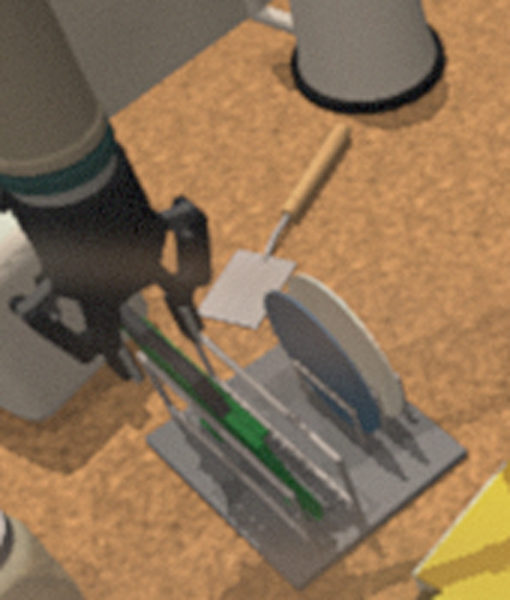

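View pics/w13.png

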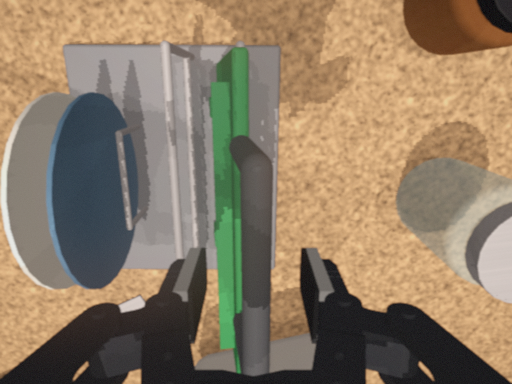

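Call:
drive_tool(targets=[0, 0, 0, 0, 0, -6, 0.5, 0, 0, 0, 0, 0, -12, 0.5, 0, 0, 0, 0, 0, -15, 0.5, 0, 0, 0, 0, 0, -15, 0.5, 0, 0, 0, 0, 0, -20, 0.5, 0, 0, 0, 0, 0, -20, 0.5, 0, 0, 0, 0, 0, -20, 0.5, 0, 0, 0, 0, 0, -20, 0.5, 0, 0, 0, 0, 0, 0, 0.5])

```text
clock: 18.73
position: [0.633, -0.3038, 0.2971]
ee_rot: [0.002, 0.76, 0.649, 0.001]
contact_force: [0.0, -0.3, 0.1]
width: 0.0429
```

```bash
python3 - <<'E'
from h import *
s=get_state();print(s['clock'],s['position'],s['ee_rot'],s['width'],s['contact_force'],s['moment'])
im=get_image('scene');cv2.imwrite('pics/s14.png',im[:,:,::-1])
im=get_image('wrist');cv2.imwrite('pics/w14.png',im[:,:,::-1])
E
```

```text
18.725 [ 0.633  -0.3038  0.2971] [0.0024 0.7604 0.6495 0.0009] 0.042902950774633485 [ 0.0239 -0.2599  0.0551] [-0.0467 -0.0319  0.052 ]
```

View pics/s14.png

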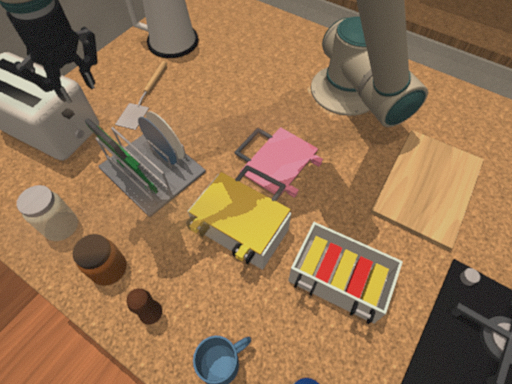

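View pics/w14.png

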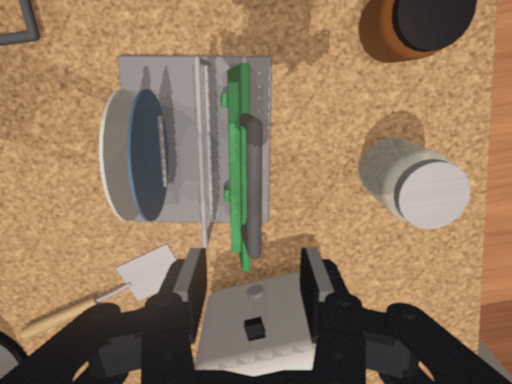

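```bash
python3 - <<'E'
from h import *
s=get_state()
O=np.array([.602,-.298,.012]);X=np.array([.988,-.155,0]);Y=np.array([.155,.988,0])
def r(uv,z):
    w=wplane(s,uv,z)-O; return X@w,Y@w
a,b=r((250.5,119),.21),r((256,253),.21);print('bar',a,b,np.mean([a,b],0),np.hypot(*np.subtract(a,b)))
for z in (.2,.21,.22): print(z,np.hypot(*np.subtract(r((250.5,119),z),r((256,253),z))))
c,d=r((223,100),.026),r((226,193),.026);print('hook front edges',c,d,np.mean([c,d],0))
E
```

```text
bar (np.float64(0.029166783969681656), np.float64(0.054105727579063546)) (np.float64(0.03340092714886757), np.float64(-0.05289946560660854)) [0.0313 0.0006] 0.10708893190785335
0.2 0.11133400047175931
0.21 0.10708893190785335
0.22 0.10284386334394745
hook front edges (np.float64(-0.0055612351701248616), np.float64(0.058851818998107985)) (np.float64(-0.004798011007063473), np.float64(-0.06029401901684751)) [-0.0052 -0.0007]
```

Call:
drive_tool(targets=[0, 0, 0, 0, 0, -20, 0.5, 0, 0, 0, 0, 0, -20, 0.5, 0, 0, 0, 0, 0, 0, 0.5, 0, 0, 0, 0, 0, 0, 0.5])

```text
clock: 19.32
position: [0.6317, -0.3031, 0.3325]
ee_rot: [-0.001, 0.76, 0.649, -0.0]
contact_force: [0.3, 0.3, 1.0]
width: 0.0427
```

```bash
python3 - <<'E'
from h import *
s=get_state();print(s['clock'],s['position'],s['contact_force'])
im=get_image('scene');a=cv2.imread('pics/s14.png');b=im[:,:,::-1]
d=np.abs(a.astype(int)-b).max(2)>60
print('changed px rack',d[110:215,85:205].sum(),'yellow',d[170:270,185:295].sum())
a0=cv2.imread('pics/scene0.png');d=np.abs(a0.astype(int)-b).max(2)>60;print('yellow vs start',d[170:270,185:295].sum())
sign_off()
E
```

```text
19.325 [ 0.6317 -0.3031  0.3325] [0.3051 0.2942 1.0036]
changed px rack 0 yellow 27
yellow vs start 9
the job is handed in; nothing more can be done
```

The green lid is off the tea box and standing in the wide rear slot of the draining rack, hinge side down and released. I handed the job in at about 19 s of the 53 s allowed. No verdict comes back, so success rests on my own checks.

**What I did:** I swung the lid upright by its handle and lifted it about 37 mm straight up off the pins. I then carried it over the yellow box, turned it to line up with the slot, and lowered it until it touched the floor of the slot. Still holding it, I leaned it gently onto the rear rail, then opened the fingers and pulled up clear.

**Last checks:**
- **Placement:** the hinge end is about 4–5 mm from the slot's middle across and about 1 mm along. The handle is roughly 200 mm above the slot floor; I did not measure that height precisely. The lid leans about 8° on the rear rail.
- **At rest:** nothing in the rack area changed between the last two scene pictures.
- **Yellow lid:** only 9 pixels differ from the start, scattered at noise level, so it looks unmoved. The last two pictures differed by 27 pixels there, also small; I did not look into either difference.
- **Gripper:** it was clear above the lid, with about 1 N on the force sensor, which is close to its usual noise.

**What disagreed:** the first grasp closed on nothing. The fingertips appeared in the wrist picture about 28 mm behind the stated tool point, so I went about 28 mm lower, and the second grasp held. The slot's middle also differed by about 3 mm between the two fixed cameras, and I settled it from the wrist view.

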